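# Reset the tripped breaker on the wheelhouse switch panel

### The job

On the boat's DC switch panel one breaker has tripped: its round button stands up higher than the other five. Pressing gently with the fingertips, first turn that circuit's rocker switch off (press down its end next to the button), push the popped button fully home, then turn the same switch back on (press down its other end) and withdraw. Leave the other circuits' switches and buttons alone, and do not pick up or move anything lying about.

Things in the scene. Friction and masses are not known exactly. Their poses are not given: they have to be found in the camera images.
- panel: DC switch panel: flat grey steel box fixed to the bench, 166 mm (x, away from the robot at yaw 0) x 384 mm (y) x 58 mm high; origin at the centre of its underside. On top, six alike aluminium gang plates in a row along y, 46 mm pitch, one per circuit
- circuit_1: gang plate of the tripped circuit, 146 (x) x 44.5 (y) x 3 mm, face level, 61 mm above the bench; origin at the centre of its underside, axes as the panel's. Its round breaker button lies at x = -34 mm (robot's side), its black rocker switch is centred at x = +30 mm (far side). Its place in the row differs from start to start
- breaker_1 (a joint): tripped breaker's button, m: 0 = popped out (as at the start), 0.011 = fully home. It runs straight down; it resists with a steady 4 N or so, stays where it is left, and meets a hard stop when home
- breaker_1_top (a point): centre of the flat top of the tripped button, 14 mm in diameter, black, in a steel collar 4 mm high; the top stands 18 mm above the gang's face when popped and 7 mm when home (the other five buttons are home). Moves with the button
- switch_1 (a joint): rocker switch of the tripped circuit, rad: +0.2 = ON (end away from the breaker button down), -0.2 = OFF (end next to the breaker button down); starts ON. Stiff action: about 2 N at an end press point turns it, it stays where it is left, and each way ends at a hard stop
- switch_1_on_end (a point): press point on the tripped circuit's rocker, 15 mm from its middle on the half away from the breaker; pressing here turns it ON. Rocker 21 mm wide, 44 mm long, two flats in a shallow V, hinged at the gang's face. A pressed-down flat lies level 4 mm above the face; the raised end then stands 12 mm above it (this point 10 mm). Moves with the rocker
- switch_1_off_end (a point): the like press point 15 mm from the rocker's middle on the half next to the breaker button: pressing here turns it OFF
- circuit_2: gang plate of another circuit with its rocker and button, to be left alone; origin at the centre of its underside
- switch_2 (a joint): rocker of circuit 2, rad, as joint switch_1; starts and must stay ON
- circuit_3: gang plate of another circuit with its rocker and button, to be left alone; origin at the centre of its underside
- switch_3 (a joint): rocker of circuit 3, rad, as joint switch_1; starts and must stay ON
- circuit_4: gang plate of another circuit with its rocker and button, to be left alone; origin at the centre of its underside
- switch_4 (a joint): rocker of circuit 4, rad, as joint switch_1; starts and must stay OFF
- circuit_5: gang plate of another circuit with its rocker and button, to be left alone; origin at the centre of its underside
- switch_5 (a joint): rocker of circuit 5, rad, as joint switch_1; starts and must stay ON
- circuit_6: gang plate of another circuit with its rocker and button, to be left alone; origin at the centre of its underside
- switch_6 (a joint): rocker of circuit 6, rad, as joint switch_1; starts and must stay OFF
- fuse_jar: small clear closed jar of spare fuses, 38 mm across and 46 mm tall, standing on the bare left margin of the switch panel; loose, to be left where it is; origin at the centre of its underside
- screwdriver: yellow-handled screwdriver, 190 mm, lying on the bench between the robot and the panel; loose, to be left where it is; origin at the underside near the middle of its length
- multimeter: red and black hand multimeter, 140 x 70 x 36 mm, lying to the right of the panel, nearer the robot; loose, to be left where it is; origin at the centre of its underside
- handheld_radio: black hand-held radio standing upright, 58 x 34 mm and 180 mm tall with its aerial, to the left of the panel; loose, to be left where it is; origin at the centre of its underside
- mug: white mug, 80 mm across and 92 mm tall, to the right of the panel; loose, to be left where it is; origin at the centre of its underside
- torch: yellow and black torch, 145 mm long and 38 mm high, lying to the left of the panel, nearer the robot; loose, to be left where it is; origin at the centre of its underside
- spanner: steel spanner, 170 mm, lying nearer the robot to the left; loose, to be left where it is; origin at the underside near the middle of its length

How it is judged:
By the outcome, as a careful person would: the job done as asked, in the order asked, and still so for the second after the job is handed in, with the robot touching nothing.
It also fails if it takes over 45 s, if anything falls off the work surface, if the arm or the gripper's body presses on something with over 40 N, if the wrist force passes 120 N, or if a joint passes its speed limit or range.

### The arm

A 7-joint arm with a two-finger parallel gripper is mounted at the origin on the work surface. World frame = base frame: x ahead of the robot, y to its left, z up, the work surface at z = 0. Lengths are in m, angles in rad, forces in N, time in s.
With the tool pointing down it reaches from about 0.425 to 1.025 m from the base axis. Payload 3.6 kg.
Tool frame: the origin (TCP) lies midway between the tips of the shut fingers; the grasp point (between the pads) lies behind it (tcp_to_grasp is the z of the grasp point in the tool frame, in m); z points along the fingers, x is the direction in which the jaws open and shut, and the axes are right-handed (so a half turn about z gives the same grasp; the last joint's range is limited). The gripper opens to 85 mm and grips with 20 to 120 N. Pads are 22 mm wide; open, the fingers measure 114 mm over their backs; the gripper's body (76 mm by 85 mm) begins 54 mm behind the grasp point. The pads swing forward as they close: fully open they stand 13 mm farther back than shut.
Start: joints at [-1.365, 0.591, 0.048, 1.609, -0.033, 0.943, -0.034], TCP at [0.213, 0.693, 0.231] pointing down, gripper open.
Joint ranges: [-2.69, 2.69], [-0.47, 2.24], [-1.27, 1.36], [0.19, 2.51], [-1.53, 4.68], [0.08, 2.07], [-3.09, 3.09]. Speed limits (rad/s): [2.57, 2.57, 3.14, 3.14, 3.14, 3.14, 3.14].

### API

Orientations are given as a unit quaternion [x, y, z, w].
In Python, from bench import sense, capture, hand_in, tcp_to_grasp gives the robot as it stands.
- The arm moves only by the tool apply_moves, never from a script. Its argument "plan" is a list of rows, each an object with "slide": the shift along the tool's x, y, z in cm, a list of three; "turn": the turn, a rotation vector about the tool's x, y, z in rad, a list of three. A call has 1 to 5 rows; each row shifts and turns the commanded pose from where the row before left it, along the tool's axes as they then stand; what a row does not reach is not made up. A row lasts 1/8 s, in which the tool goes at most 62.5 mm and 10.7 degrees, less where a joint would pass 70% of its speed; a pose out of reach is approached as far as the arm can. A call with a gripper value outside its range is refused whole. "claw" is the gripper's target within -1 to 1 (fully open at 1, half-way at 0, shut at -1), set as the call begins (left out, the last holds). The fingers move at their own pace and stop on an object; "newtons" is the grip in N (left out, the last holds). Time passes only in rows, so rows that do not move let the fingers close. It gives the time, the measured TCP pose, the force and the opening at its end, in the units of the state.
- sense(): the state, without advancing time (a new reading comes with each control period).
- capture(name): name is "side" or "top" or "wrist"; returns a dict with "img" (420x560x3 uint8, red, green, blue), "z_map" (420x560 float32, m along the optical axis (not along the pixel's ray), 0 where there is no reading), "mtx" (3x3 intrinsics, pixels), "k1" (the pictures are not rectified: a ray, as slopes to the right and down, at radius r is drawn at 1 + k1 r^2 times it, then the intrinsics apply), "R" (3x3) and "t" (3): a world point X has camera coordinates R X + t; the wrist camera has in their place "mount" (4x4, takes a point from camera to tool coordinates, whose origin is the TCP and whose axes are the tool frame's). Camera axes: x right, y down, z forward; pixel columns grow to the right and rows downward; lengths in m; the calibration is good to about 2 mm. A picture is of the moment at which its call begins: read the wrist's pose just before it.
- hand_in(): hands the job in, once; it reports no verdict.
The state is a dict: "time_s": time; "joints": joint angles; "dq": joint speeds; "tau": joint torques, N m; "eef_pos": TCP position; "eef_rot": TCP orientation; "wrist_force": force on the tool from outside, world axes, zero at the start; "ft_torque": the same for the moment, N m; "grip_width": opening from 0.0 (shut) to 1.0 (fully open).
Only numpy, scipy, OpenCV 4.12 (cv2) and the standard library are available. Lean on these libraries where they do the work, as an engineer would, in place of code of your own. Each camera call takes 0.05 s, during which the arm holds its last target.

## Working session

There is one attempt and no reset: what is moved stays moved. The work goes in short steps, Python scripts to look and compute and a tool call to move; the robot and the scene stay as the last step left them, time stands still between calls to the robot, and variables do not carry over. Pictures are saved under pics/ and viewed, and the job is handed in when it is done.

Besides the shell and the picture viewer there is one more tool, called after "Call:" as name(argument=value, ...) on one line, values as JSON. apply_moves: Moves the arm, as the interface text tells. Its arguments: {"type":"object","properties":{"plan":{"type":"array"},"claw":{"type":"number"},"newtons":{"type":"number"}},"required":["plan"]}

```bash
mkdir -p pics
python3 - <<'E'
from bench import sense,capture,tcp_to_grasp
import cv2
s=sense();print(s,tcp_to_grasp)
for n in("top","side"):
    c=capture(n);cv2.imwrite(f"pics/{n}0.png",c["img"][:,:,::-1]);print(n,c["mtx"],c["k1"],c["R"],c["t"])
E
```

```text
{'time_s': 0.0, 'joints': array([-1.365507  ,  0.59212355,  0.04829648,  1.60984649, -0.03328346,
        0.94267475, -0.03367773]), 'dq': array([ 0.00064608, -0.00082122, -0.00048025,  0.00048776,  0.00032245,
        0.00168056,  0.00096185]), 'tau': array([-4.82656178e-04, -5.48706079e+01,  1.54635608e+00, -1.98118418e+01,
        9.39909951e-03,  8.81263870e-03, -5.86395700e-06]), 'eef_pos': array([0.21316456, 0.69208403, 0.2301286 ]), 'eef_rot': array([ 8.04441467e-01,  5.94030860e-01, -8.61131439e-04,  7.22198228e-04]), 'wrist_force': array([ 0.04783741, -0.60456806, -0.19729585]), 'ft_torque': array([-0.00206122,  0.02367318,  0.00115222]), 'grip_width': 1.0017750956009064} -0.0187
top [[398.27053893   0.         271.34706381]
 [  0.         398.27053893 201.63707031]
 [  0.           0.           1.        ]] -0.1187726498446112 [[-0.02248435 -0.99943997 -0.024783  ]
 [-0.98777494  0.02603314 -0.15369757]
 [ 0.15425668  0.02102424 -0.9878071 ]] [0.02628188 0.53521958 0.90609876]
side [[485.03541137   0.         281.22779942]
 [  0.         485.03541137 211.62457386]
 [  0.           0.           1.        ]] 0.04276079883430687 [[ 0.99587481 -0.09001845 -0.01140346]
 [-0.07543098 -0.75146159 -0.65545072]
 [ 0.05043339  0.65360703 -0.75515185]] [-0.53530868  0.09303888  1.05784782]
```

View pics/top0.png

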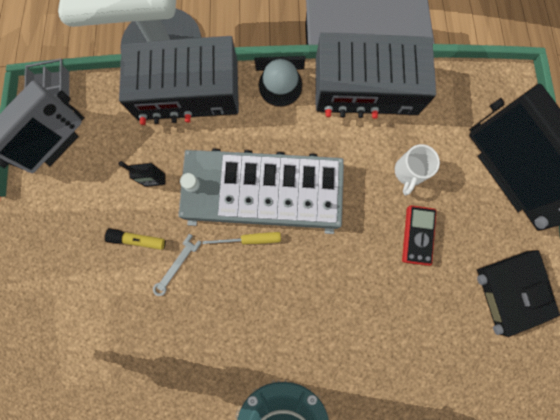

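View pics/side0.png

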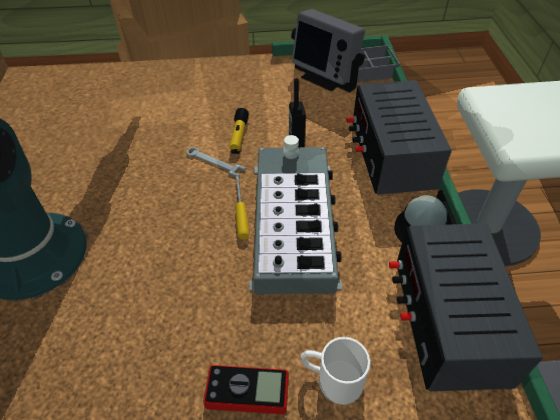

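The top view shows the panel at about (262,190) and six gangs. The rightmost button, at about (328,205), looks raised, and in the side view it's the nearest one at (278,261). I'll enlarge both views and measure.

```bash
cat > h.py <<'E'
import numpy as np,cv2
from bench import sense,capture,tcp_to_grasp
from scipy.spatial.transform import Rotation as Ro
def RT(c,s=None):
    if "R" in c: return c["R"],c["t"]
    T=np.eye(4);T[:3,:3]=Ro.from_quat(s["eef_rot"]).as_matrix();T[:3,3]=s["eef_pos"]
    M=np.linalg.inv(T@c["mount"]);return M[:3,:3],M[:3,3]
def ray(c,uv,s=None):
    R,t=RT(c,s);d=np.array([c["k1"],0,0,0,0.])
    n=cv2.undistortPoints(np.array([[uv]],float),c["mtx"],d)[0,0]
    return -R.T@t, R.T@np.array([n[0],n[1],1])
def plane(c,uv,z,s=None):
    o,d=ray(c,uv,s);return o+d*(z-o[2])/d[2]
def proj(c,X,s=None):
    R,t=RT(c,s);p=np.array(R)@X+t;n=p[:2]/p[2];n=n*(1+c["k1"]*(n@n));return c["mtx"][:2,:2]@n+c["mtx"][:2,2]
def tri(a,b):
    (o,d),(p,e)=a,b;A=np.stack([d,-e],1);x=np.linalg.lstsq(A,p-o,rcond=None)[0]
    return (o+d*x[0]+p+e*x[1])/2,np.linalg.norm(o+d*x[0]-p-e*x[1])
E
python3 - <<'E'
from h import *
a=capture("top");b=capture("side")
cv2.imwrite("pics/topz.png",cv2.resize(a["img"][140:240,170:350,::-1],None,fx=4.4,fy=4.4,interpolation=2))
cv2.imwrite("pics/sidez.png",cv2.resize(b["img"][130:300,240:350,::-1],None,fx=3.5,fy=3.5,interpolation=2))
g=cv2.cvtColor(a["img"],cv2.COLOR_RGB2GRAY)
for nm,c,box in(("top",a,(150,215,218,345)),("side",b,(170,278,258,330))):
    img=c["img"];g=cv2.cvtColor(img,cv2.COLOR_RGB2GRAY);r0,r1,c0,c1=box
    m=(g[r0:r1,c0:c1]<70).astype(np.uint8)
    n,l,st,ce=cv2.connectedComponentsWithStats(m)
    for i in range(1,n):
        if st[i,4]>8: print(nm,st[i]+[c0,r0,0,0,0],ce[i]+[c0,r0])
E
```

```text
top [245 150   7   3  14] [248.         150.92857143]
top [277 152   8   2  14] [280.5        152.57142857]
top [310 154   7   2  12] [313.25       154.41666667]
top [225 163  12  20 214] [230.54672897 172.53271028]
top [244 164  12  20 213] [249.91549296 173.66666667]
top [264 165  12  20 213] [269.42253521 174.57276995]
top [284 166  11  20 204] [288.85294118 175.44117647]
top [303 167  11  21 207] [308.4057971 176.7826087]
top [323 168  11  21 216] [328.20833333 178.00925926]
top [227 197   4   4  14] [228.5        198.71428571]
top [246 198   5   4  13] [247.84615385 199.76923077]
top [266 199   4   4  14] [267.5        200.71428571]
top [286 201   4   4  13] [287.53846154 202.15384615]
top [306 202   4   4  13] [307.38461538 203.38461538]
top [326 202   5   5  19] [327.63157895 204.21052632]
side [282 170  14   3  39] [288.33333333 170.94871795]
side [328 171   2   9  14] [328.64285714 174.28571429]
side [295 173  23  12 218] [305.13302752 179.22018349]
side [275 177   6   5  20] [277.85 178.65]
side [295 188  24  12 231] [305.81818182 194.18614719]
side [276 192   5   4  19] [277.89473684 193.42105263]
side [296 204  24  12 248] [307.45564516 209.5766129 ]
side [276 207   5   5  23] [278. 209.]
side [296 220  25  12 274] [308.10583942 225.94160584]
side [275 223   6   6  25] [277.68 225.24]
side [297 237  26  13 303] [308.98679868 243.47194719]
side [275 241   6   5  27] [277.59259259 242.92592593]
side [275 256   7   9  52] [277.84615385 260.17307692]
side [297 256  27  13 324] [309.9691358  262.36419753]
side [292 273  11   2  12] [297.33333333 273.08333333]
```

View pics/topz.png

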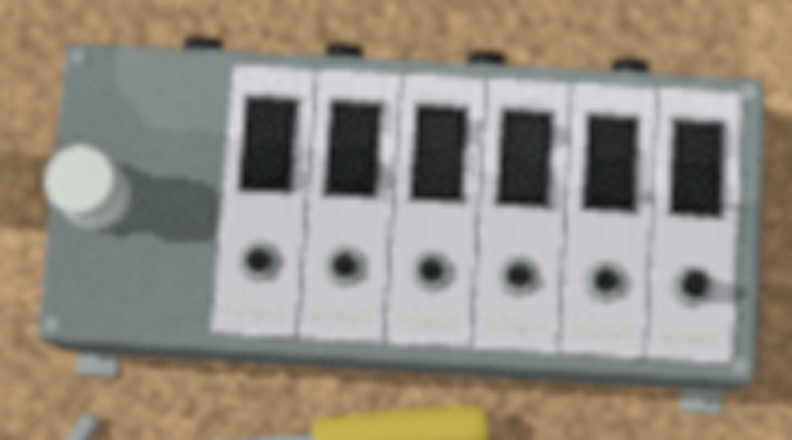

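View pics/sidez.png

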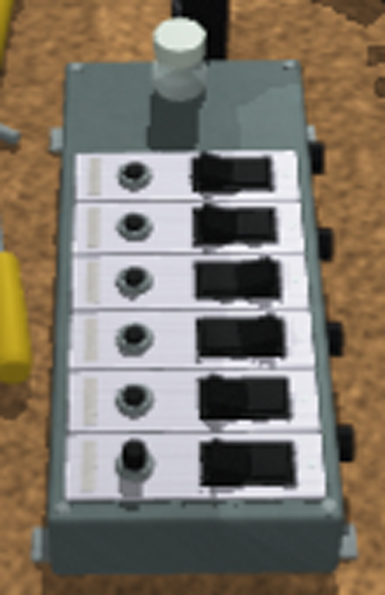

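The side view confirms it: the nearest button, at zoomed (133,458), stands up tall like a post. It belongs to the rightmost circuit in the top view, next to the rocker at top (328,178). Next I'll compute its geometry.

Run:
```python
from h import *
a=capture("top");b=capture("side")
bt=[(228.5,198.7),(247.85,199.8),(267.5,200.7),(287.5,202.15),(307.4,203.4)]
bs=[(277.85,178.65),(277.9,193.4),(278,209),(277.7,225.2),(277.6,242.9)]
rt=[(230.5,172.5),(249.9,173.7),(269.4,174.6),(288.85,175.4),(308.4,176.8),(328.2,178)]
rs=[(305.1,179.2),(305.8,194.2),(307.5,209.6),(308.1,225.9),(309,243.5),(310,262.4)]
P=[]
for u,v in zip(bt,bs):
    X=plane(a,u,.07);Y=plane(b,v,.07);print("b",X.round(4),Y.round(4),tri(ray(a,u),ray(b,v)));P.append((X,Y))
print("popped",plane(a,(327.6,204),.08),plane(b,(277.8,258),.08),tri(ray(a,(327.6,204)),ray(b,(277.8,258.5))))
for u,v in zip(rt,rs):
    print("r",plane(a,u,.067).round(4),plane(b,v,.067).round(4))
s=sense();M=Ro.from_quat(s["eef_rot"]).as_matrix();print(M.round(3), s["time_s"])
```

```text
b [0.5408 0.1119 0.07  ] [0.5404 0.1083 0.07  ] (array([0.54106283, 0.11232173, 0.06603938]), np.float64(0.0007848969367995083))
b [0.537  0.0669 0.07  ] [0.5366 0.0625 0.07  ] (array([0.53735121, 0.06721873, 0.06511981]), np.float64(0.000913171611794663))
b [0.5337 0.0214 0.07  ] [0.5329 0.0168 0.07  ] (array([0.53385461, 0.02152307, 0.06477593]), np.float64(0.0013577551034384002))
b [ 0.5291 -0.0246  0.07  ] [ 0.5284 -0.028   0.07  ] (array([ 0.52914377, -0.02474386,  0.06615295]), np.float64(0.001102312696057185))
b [ 0.525  -0.0703  0.07  ] [ 0.5242 -0.0742  0.07  ] (array([ 0.52504337, -0.07071338,  0.06559432]), np.float64(0.0011976720369017313))
popped [ 0.52090003 -0.11560756  0.08      ] [ 0.52100911 -0.11860798  0.08      ] (array([ 0.52137221, -0.11623242,  0.0750636 ]), np.float64(0.0004988123243651236))
r [0.6036 0.1072 0.067 ] [0.6022 0.1032 0.067 ]
r [0.5994 0.0615 0.067 ] [0.5981 0.0567 0.067 ]
r [0.5959 0.0158 0.067 ] [0.5961 0.0113 0.067 ]
r [ 0.5928 -0.0297  0.067 ] [ 0.5917 -0.0338  0.067 ]
r [ 0.5882 -0.0752  0.067 ] [ 0.5877 -0.0797  0.067 ]
r [ 0.5841 -0.1214  0.067 ] [ 0.5837 -0.1261  0.067 ]
[[ 0.294  0.956 -0.   ]
 [ 0.956 -0.294 -0.001]
 [-0.001  0.    -1.   ]] 0.3
```

The panel yaw comes out at about -0.088 rad both ways. The button sits at about (0.521,-0.117) and the rocker centre at about (0.584,-0.1235), 63 mm apart where 64 is expected, so this agrees. Next I'll shut the gripper and travel at constant height to above the off end, at about (0.569,-0.122).

Call:
apply_moves(plan=[{"slide":[-4.5,3.9,0],"turn":[0,0,0]},{"slide":[-4.5,3.9,0],"turn":[0,0,0]},{"slide":[-4.5,3.9,0],"turn":[0,0,0]},{"slide":[-4.5,3.9,0],"turn":[0,0,0]},{"slide":[-4.5,3.9,0],"turn":[0,0,0]}], claw=-1, newtons=20)

```text
time_s: 0.92
eef_pos: [0.3344, 0.4187, 0.2316]
eef_rot: [0.804, 0.594, 0.0, -0.0]
wrist_force: [1.2, 0.3, 0.6]
grip_width: 0.003
```

Call:
apply_moves(plan=[{"slide":[-4.5,3.9,0],"turn":[0,0,0]},{"slide":[-4.5,3.9,0],"turn":[0,0,0]},{"slide":[-4.5,3.9,0],"turn":[0,0,0]},{"slide":[-4.5,3.9,0],"turn":[0,0,0]},{"slide":[-4.5,3.9,0],"turn":[0,0,0]}])

```text
time_s: 1.55
eef_pos: [0.4545, 0.1464, 0.2317]
eef_rot: [0.804, 0.594, 0.001, 0.0]
wrist_force: [0.7, 0.3, -0.4]
grip_width: -0.005
```

Call:
apply_moves(plan=[{"slide":[-4.5,3.9,0],"turn":[0,0,0]},{"slide":[-4.5,3.9,0],"turn":[0,0,0]},{"slide":[0,0,0],"turn":[0,0,-0.105]},{"slide":[0,0,0],"turn":[0,0,-0.105]},{"slide":[0,0,0],"turn":[0,0,0]}])

```text
time_s: 2.17
eef_pos: [0.5018, 0.0388, 0.2314]
eef_rot: [0.738, 0.674, 0.0, 0.0]
wrist_force: [0.2, 0.2, 0.2]
grip_width: -0.002
```

Call:
apply_moves(plan=[{"slide":[-5.1,2.7,0],"turn":[0,0,0]},{"slide":[-5.1,2.7,0],"turn":[0,0,0]},{"slide":[-5.2,2.7,0],"turn":[0,0,0]},{"slide":[0,0,4],"turn":[0,0,0]},{"slide":[0,0,0],"turn":[0,0,0]}])

```text
time_s: 2.8
eef_pos: [0.5663, -0.1212, 0.1889]
eef_rot: [0.738, 0.674, -0.002, -0.003]
wrist_force: [-0.4, 1.4, 0.3]
grip_width: 0.003
```

Run:
```python
from h import *
s=sense();c=capture("wrist");print(s["eef_pos"],s["wrist_force"],c["mount"].round(3),c["k1"])
im=c["img"][:,:,::-1].copy()
for X in([.521,-.117,.079],[.569,-.122,.071],[.599,-.125,.065]):
    p=proj(c,np.array(X),s);print(p);cv2.circle(im,tuple(int(round(v)) for v in p),4,(0,0,255),1)
cv2.imwrite("pics/w1.png",im)
```

```text
[ 0.56633668 -0.12117979  0.18887376] [-0.38102525  1.43281789  0.33541373] [[ 1.    -0.    -0.001 -0.   ]
 [ 0.     0.966  0.259 -0.066]
 [ 0.001 -0.259  0.966 -0.143]
 [ 0.     0.     0.     1.   ]] -0.06491811067499781
[280.47146188 145.99740252]
[279.67991144 204.8467674 ]
[279.38913814 237.04420812]
```

View pics/w1.png

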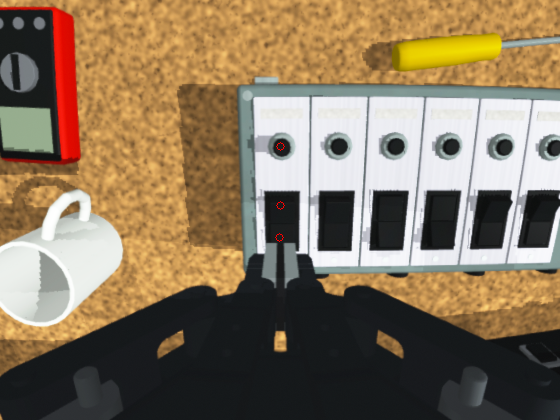

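In the wrist view the projected points fall on the popped button (282,147) and on the rocker's near and far halves (282,205 and 282,238). They are within about 2 px, so the positions hold. Descending to just above the off end.

Call:
apply_moves(plan=[{"slide":[0,0.2,3.5],"turn":[0,0,0]},{"slide":[0,0,3.5],"turn":[0,0,0]},{"slide":[0,0,2.8],"turn":[0,0,0]},{"slide":[0,0,0],"turn":[0,0,0]},{"slide":[0,0,0],"turn":[0,0,0]}])

```text
time_s: 3.48
eef_pos: [0.5721, -0.1211, 0.0951]
eef_rot: [0.737, 0.675, 0.001, 0.001]
wrist_force: [0.9, -0.7, 0.2]
grip_width: -0.003
```

Call:
apply_moves(plan=[{"slide":[0,-0.2,0.5],"turn":[0,0,0]},{"slide":[0,0,0.5],"turn":[0,0,0]},{"slide":[0,0,0.3],"turn":[0,0,0]},{"slide":[0,0,0],"turn":[0,0,0]},{"slide":[0,0,0],"turn":[0,0,0]}])

```text
time_s: 4.1
eef_pos: [0.5688, -0.1216, 0.0803]
eef_rot: [0.738, 0.675, -0.0, 0.0]
wrist_force: [-0.6, 0.1, 0.9]
grip_width: 0.001
```

Call:
apply_moves(plan=[{"slide":[0,0,0.3],"turn":[0,0,0]},{"slide":[0,0,0.3],"turn":[0,0,0]},{"slide":[0,0,0.3],"turn":[0,0,0]},{"slide":[0,0,0.2],"turn":[0,0,0]},{"slide":[0,0,0],"turn":[0,0,0]}])

```text
time_s: 4.72
eef_pos: [0.5688, -0.1216, 0.0691]
eef_rot: [0.738, 0.675, 0.0, 0.0]
wrist_force: [1.0, 0.6, 0.0]
grip_width: 0.0
```

Call:
apply_moves(plan=[{"slide":[0,0,0.2],"turn":[0,0,0]},{"slide":[0,0,0.1],"turn":[0,0,0]},{"slide":[0,0,0.1],"turn":[0,0,0]},{"slide":[0,0,0],"turn":[0,0,0]}])

```text
time_s: 5.22
eef_pos: [0.5692, -0.1216, 0.0652]
eef_rot: [0.738, 0.675, 0.0, 0.0]
wrist_force: [-0.3, -0.0, -0.0]
grip_width: 0.001
```

Run:
```python
from h import *
for i in range(4):
    b=capture("side");s=sense();print(s["eef_pos"],s["wrist_force"])
cv2.imwrite("pics/s2.png",cv2.resize(b["img"][210:290,240:340,::-1],None,fx=6,fy=6,interpolation=2))
```

```text
[ 0.56948593 -0.12155443  0.06528402] [-0.03415067 -0.47156993  0.18278563]
[ 0.56957943 -0.12152205  0.06532863] [-0.2302729   1.18099924  0.09432689]
[ 0.56953213 -0.12152365  0.06536678] [ 1.04297588 -0.16687639 -0.23940523]
[ 0.569411   -0.12153162  0.06535221] [-0.06828497  0.52669184 -0.00793731]
```

View pics/s2.png

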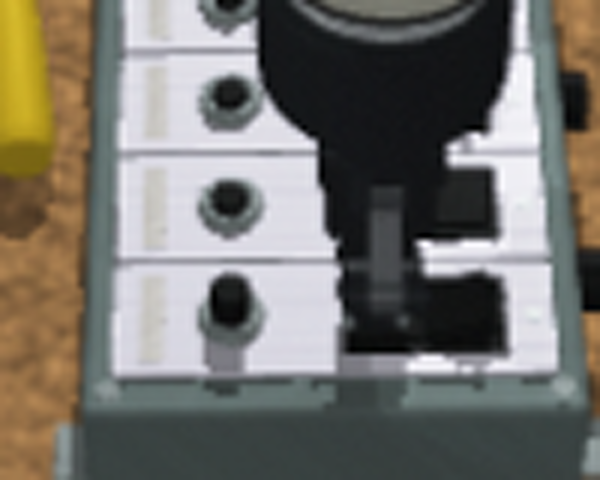

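The fingertips are on the rocker's near half, at about zoomed (385,315). No stop force shows yet, so I'll continue gently until it does.

Call:
apply_moves(plan=[{"slide":[0,0,0.1],"turn":[0,0,0]},{"slide":[0,0,0.1],"turn":[0,0,0]},{"slide":[0,0,0],"turn":[0,0,0]},{"slide":[0,0,0],"turn":[0,0,0]}])

```text
time_s: 5.92
eef_pos: [0.5694, -0.1215, 0.0649]
eef_rot: [0.738, 0.675, 0.001, 0.0]
wrist_force: [-2.0, 1.1, 11.5]
grip_width: 0.0
```

It reached the hard stop at z = 0.065, as expected, with 11.5 N. Lifting and moving over the button.

Call:
apply_moves(plan=[{"slide":[0,0,-2.2],"turn":[0,0,0]},{"slide":[0,0,-2.3],"turn":[0,0,0]},{"slide":[0,-2.4,0],"turn":[0,0,0]},{"slide":[0,-2.4,0],"turn":[0,0,0]},{"slide":[0,0,0],"turn":[0,0,0]}])

```text
time_s: 6.55
eef_pos: [0.5188, -0.1172, 0.1082]
eef_rot: [0.738, 0.675, -0.001, -0.001]
wrist_force: [1.5, 0.7, -0.3]
grip_width: 0.003
```

Run:
```python
from h import *
b=capture("side");a=capture("wrist");s=sense();print(s["eef_pos"],s["wrist_force"])
cv2.imwrite("pics/s3.png",np.hstack([cv2.resize(b["img"][220:280,265:335,::-1],None,fx=5,fy=5,interpolation=2),cv2.resize(a["img"][80:380,:400,::-1],(400,300))]))
```

```text
[ 0.52215039 -0.11737421  0.10851484] [ 1.22389996 -0.05469394 -0.93834919]
```

View pics/s3.png

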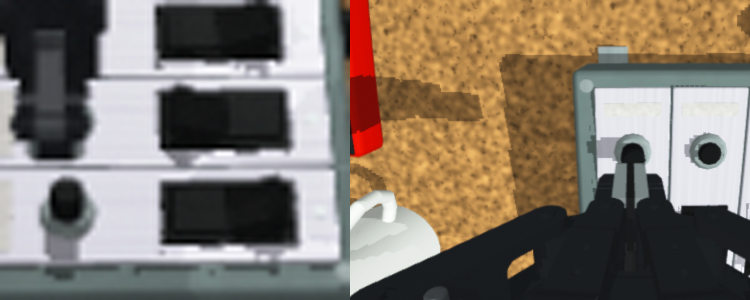

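In the wrist picture the fingers are in line with the button (cap at about (632,155)). I'll check the rocker's state against its neighbours before pressing.

Run:
```python
from h import *
b=capture("side")["img"];o=cv2.imread("pics/side0.png")[:,:,::-1]
t=capture("top")["img"];to=cv2.imread("pics/top0.png")[:,:,::-1]
f=lambda i,y,x:cv2.resize(i[y:y+30 if 0 else y+45,x:x+40,::-1],None,fx=9,fy=9,interpolation=0)
im=np.hstack([f(o,235,290),f(b,235,290)])
cv2.imwrite("pics/s4.png",np.clip(im.astype(float)*2.2,0,255).astype(np.uint8))
for i in(o,b): print(i[262,294:328].mean(1).astype(int))
for i in(o,b): print(i[243,294:328].mean(1).astype(int))
```

```text
[210 210 190  94  26  18  16  18  18  18  18  19  18  18  18  19  17  18
  29  29  30  29  30  30  30  30  31  29  26  49 133 218 230 229]
[223 223 204 102  27  18  31  33  33  33  33  33  33  34  33  31  26  22
  20  20  21  21  22  21  22  20  18  17  22  49 139 226 226 227]
[214 204 145  29  22  14  16  18  19  17  17  18  18  18  17  16  18  30
  31  31  31  31  32  32  33  35  34  26  98 197 222 232 233 234]
[226 218 158  31  24  15  17  21  20  20  19  19  19  20  22  18  22  33
  33  34  34  34  35  35  36  36  38  28  96 199 229 230 235 237]
```

View pics/s4.png

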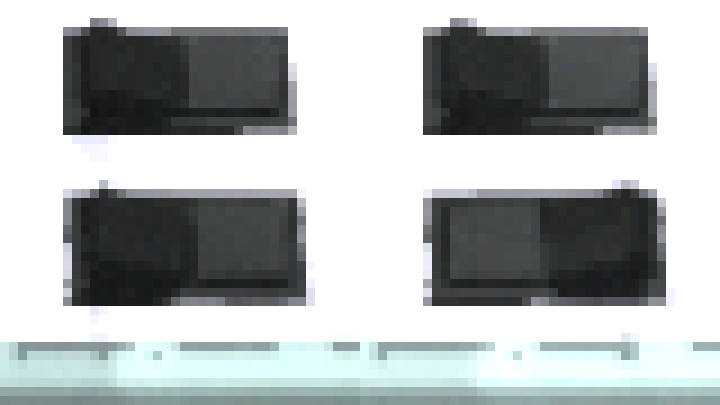

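The tripped rocker's shading has reversed, with the near half now level and lit, so it is OFF. The neighbouring rocker is unchanged. Pressing the button.

Call:
apply_moves(plan=[{"slide":[0,0,1.5],"turn":[0,0,0]},{"slide":[0,0,1.0],"turn":[0,0,0]},{"slide":[0,0,0.3],"turn":[0,0,0]},{"slide":[0,0,0.2],"turn":[0,0,0]},{"slide":[0,0,0],"turn":[0,0,0]}])

```text
time_s: 7.38
eef_pos: [0.521, -0.1173, 0.0783]
eef_rot: [0.738, 0.675, 0.0, 0.0]
wrist_force: [-0.1, 0.1, 0.3]
grip_width: -0.002
```

Call:
apply_moves(plan=[{"slide":[0,0,0.3],"turn":[0,0,0]},{"slide":[0,0,0.3],"turn":[0,0,0]},{"slide":[0,0,0.2],"turn":[0,0,0]},{"slide":[0,0,0],"turn":[0,0,0]},{"slide":[0,0,0],"turn":[0,0,0]}])

```text
time_s: 8.0
eef_pos: [0.5214, -0.1174, 0.0703]
eef_rot: [0.738, 0.675, 0.0, 0.0]
wrist_force: [0.7, -0.1, 0.6]
grip_width: -0.002
```

Call:
apply_moves(plan=[{"slide":[0,0,0.2],"turn":[0,0,0]},{"slide":[0,0,0.1],"turn":[0,0,0]},{"slide":[0,0,0.1],"turn":[0,0,0]},{"slide":[0,0,0],"turn":[0,0,0]}])

```text
time_s: 8.5
eef_pos: [0.5214, -0.1174, 0.0679]
eef_rot: [0.738, 0.675, 0.0, 0.0]
wrist_force: [-2.4, 0.4, 17.1]
grip_width: 0.001
```

The button met its hard stop at z = 0.068, which is the home height. Lifting and moving over the on end, 78 mm along tool y.

Call:
apply_moves(plan=[{"slide":[0,0,-2.2],"turn":[0,0,0]},{"slide":[0,0,-2.3],"turn":[0,0,0]},{"slide":[0,3.9,0],"turn":[0,0,0]},{"slide":[0,3.9,0],"turn":[0,0,0]},{"slide":[0,0,0],"turn":[0,0,0]}])

```text
time_s: 9.12
eef_pos: [0.6019, -0.1239, 0.1111]
eef_rot: [0.737, 0.675, 0.001, 0.001]
wrist_force: [-0.2, 0.0, -0.4]
grip_width: 0.0
```

Run:
```python
from h import *
b=capture("side");a=capture("wrist");s=sense();print(s["eef_pos"],s["wrist_force"])
cv2.imwrite("pics/s5.png",np.hstack([cv2.resize(b["img"][220:280,265:335,::-1],None,fx=5,fy=5,interpolation=2),cv2.resize(a["img"][80:380,150:550,::-1],(400,300))]))
```

```text
[ 0.59747788 -0.12386266  0.11042385] [0.47460337 0.72339023 0.31298039]
```

View pics/s5.png

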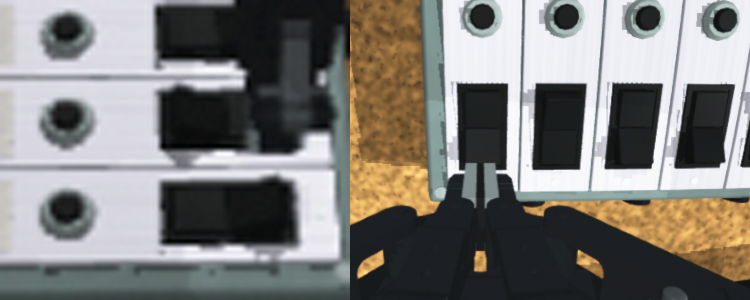

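The button is now down level with its neighbours (side view (67,212)). In the wrist view the fingers are lined up with the tripped rocker's far half at (483,150). Pressing the on end.

Call:
apply_moves(plan=[{"slide":[0,0,1.5],"turn":[0,0,0]},{"slide":[0,0,1.5],"turn":[0,0,0]},{"slide":[0,0,0.3],"turn":[0,0,0]},{"slide":[0,0,0.3],"turn":[0,0,0]},{"slide":[0,0,0],"turn":[0,0,0]}])

```text
time_s: 9.85
eef_pos: [0.5986, -0.1242, 0.0752]
eef_rot: [0.738, 0.675, -0.0, -0.0]
wrist_force: [0.7, -0.1, 0.3]
grip_width: 0.001
```

Call:
apply_moves(plan=[{"slide":[0,0,0.3],"turn":[0,0,0]},{"slide":[0,0,0.2],"turn":[0,0,0]},{"slide":[0,0,0.2],"turn":[0,0,0]},{"slide":[0,0,0],"turn":[0,0,0]},{"slide":[0,0,0],"turn":[0,0,0]}])

```text
time_s: 10.48
eef_pos: [0.5981, -0.1241, 0.0682]
eef_rot: [0.738, 0.675, -0.0, -0.0]
wrist_force: [1.2, 0.4, 2.0]
grip_width: 0.003
```

Call:
apply_moves(plan=[{"slide":[0,0,0.2],"turn":[0,0,0]},{"slide":[0,0,0.1],"turn":[0,0,0]},{"slide":[0,0,0.1],"turn":[0,0,0]},{"slide":[0,0,0.1],"turn":[0,0,0]},{"slide":[0,0,0],"turn":[0,0,0]}])

```text
time_s: 11.1
eef_pos: [0.5991, -0.1242, 0.0649]
eef_rot: [0.738, 0.675, 0.0, 0.0]
wrist_force: [-0.2, 0.1, 13.3]
grip_width: 0.0
```

Hard stop at z = 0.065 again. Withdrawing straight up, then towards the robot so the view is clear.

Call:
apply_moves(plan=[{"slide":[0,0,-2],"turn":[0,0,0]},{"slide":[0,0,-4],"turn":[0,0,0]},{"slide":[0,0,-5],"turn":[0,0,0]},{"slide":[0,0,-5],"turn":[0,0,0]},{"slide":[0,0,0],"turn":[0,0,0]}])

```text
time_s: 11.72
eef_pos: [0.6004, -0.1249, 0.2278]
eef_rot: [0.738, 0.675, 0.002, 0.003]
wrist_force: [0.3, -0.3, -0.9]
grip_width: -0.001
```

Call:
apply_moves(plan=[{"slide":[0,-4,0],"turn":[0,0,0]},{"slide":[0,-4,0],"turn":[0,0,0]},{"slide":[0,-3,0],"turn":[0,0,0]},{"slide":[0,0,0],"turn":[0,0,0]},{"slide":[0,0,0],"turn":[0,0,0]}])

```text
time_s: 12.35
eef_pos: [0.4891, -0.1143, 0.223]
eef_rot: [0.738, 0.675, -0.0, -0.0]
wrist_force: [1.0, -0.2, 0.8]
grip_width: -0.0
```

Run:
```python
from h import *
b=capture("side");a=capture("wrist");s=sense();print(s["eef_pos"],s["wrist_force"],s["time_s"])
o=cv2.imread("pics/side0.png")
f=lambda i:np.clip(cv2.resize(i[165:285,260:335],None,fx=4.6,fy=4.6,interpolation=2)*1.6,0,255).astype(np.uint8)
cv2.imwrite("pics/s6.png",np.hstack([f(o),f(b["img"][:,:,::-1])]));cv2.imwrite("pics/w6.png",a["img"][:,:,::-1])
```

```text
[ 0.4900426  -0.11439777  0.22319618] [ 0.94679852 -0.07106263  0.15995715] 12.45
```

View pics/s6.png

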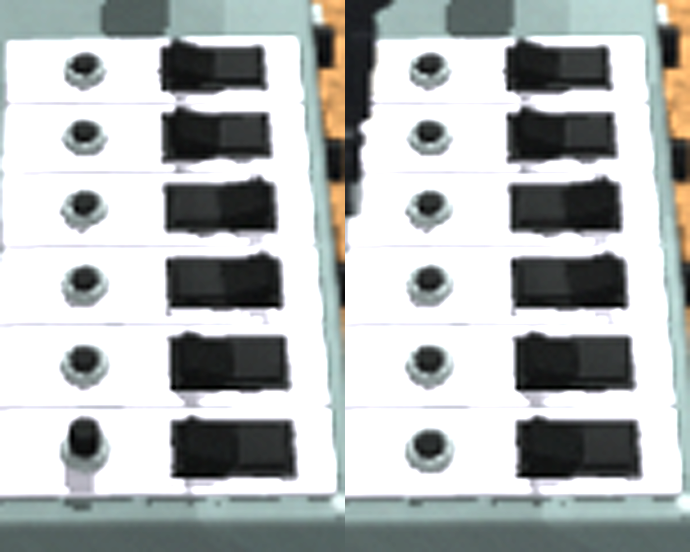

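View pics/w6.png

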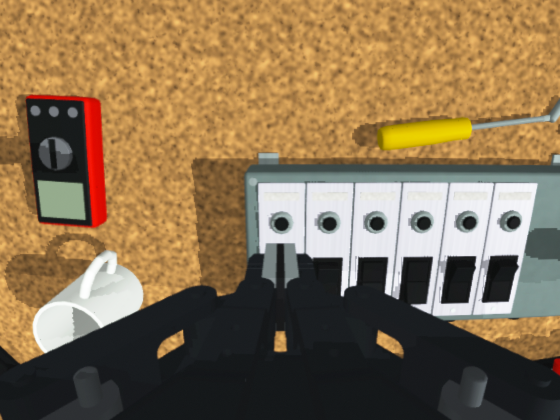

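In the before/after side view, the tripped button (right half, (430,448)) is now level with the others, and its rocker (578,448) is back ON. The other five circuits match the start. Handing in.

```bash
python3 -c "
from bench import hand_in;print(hand_in())"
```

```text
the job is handed in; nothing more can be done
None
```

The tripped breaker is reset and its switch is back on. It was the circuit at the far right of the row. I used shut fingertips and did the steps in the order asked, then withdrew to about 0.22 m height and handed the job in at about 12.5 s.

| Step | Stop height (expected) | Push force |
|---|---|---|
| Rocker pressed OFF | 0.065 m (0.065) | about 12 N |
| Button pushed home | 0.068 m (0.068) | about 17 N |
| Rocker pressed ON | 0.065 m (0.065) | about 13 N |

- **Switch and button:** a picture between steps showed the rocker had flipped to OFF. The final side view shows the button level with the other five and the rocker ON.
- **Other circuits:** their rockers and buttons look the same as in the first picture.
- **Loose items:** nothing loose was picked up or moved as far as I could tell. I saw the multimeter, mug and screwdriver in the last wrist picture, but did not recheck the jar, radio, torch or spanner. The arm stayed well clear of them.
- **Disagreement:** the two fixed cameras differed by 3–5 mm sideways, so I used points in between, and the wrist picture agreed with those to about 2 pixels. No check failed.

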